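# Park the instrument box in its corner bracket

### The job

Push the lidded steel instrument box along the bench into its corner bracket, until its long side lies flush against the bracket's long wall and its end is up against the short wall, then draw back. Only push it with the outside of the fingers: do not lift or tip it, do not touch the handle on its lid, and leave the bottle, the spool and the jar where they stand.

Things in the scene. Friction and masses are not known exactly. Their poses are not given: they have to be found in the camera images.
- instrument_box: Loose stainless box with lid, 90 (its x) x 170 (its y) x 45 mm high, about 0.45 kg, flat on the bench, sides plain and vertical. Origin: centre of its underside. Starts on the robot's side of the bracket's long wall, short of the short wall, turned up to 0.32 rad from the bracket's axes; either end may face the short wall. It slides when pushed low on a side and stays where it is left.
- lid_handle: Dark round-wire bow handle fixed in the middle of the box's lid, 66 mm long along the box's y, 6 mm thick, rising 20 mm above the lid (top 65 mm above the bench). Origin: on the lid's upper face, centre. Not to be touched.
- bracket: Fixed L-shaped aluminium corner bracket. Origin: inner corner where the walls' inner faces meet, at bench height. Walls 32 mm high, 4 thick. Long wall: inner face in its plane x = 0, running 212 mm from the corner to -y. Short wall: inner face in its plane y = 0, running 105 mm to -x (towards the robot). 2 mm high flanges on the outer sides only, to 24 mm. Turned up to 0.25 rad from the robot's axes.
- home (a point): Where the box's underside centre belongs: on the bench, at x = -45, y = -85 mm in the bracket's frame (half the box's width and length from the two walls). Axes as the bracket's.
- saline_bottle: Bystander: loose white plastic bottle, 60 mm across, 150 mm high, to the left of the bracket. Origin: centre of its underside.
- tape_spool: Bystander: loose tape spool standing on end, grey flanges 54 mm across, 68 mm high, slim white core. Beyond the long wall, or to the right beyond the box (it changes places with the jar). Origin: centre of its underside.
- swab_jar: Bystander: loose small glass jar with a metal lid, 56 mm across, 60 mm high. At the other of these two places. Origin: centre of its underside.

How it is judged:
By the outcome, as a careful person would: the job done as asked, in the order asked, and still so for the second after the job is handed in, with the robot touching nothing.
It also fails if it takes over 72 s, if anything falls off the work surface, if the arm or the gripper's body presses on something with over 40 N, if the wrist force passes 120 N, or if a joint passes its speed limit or range.

### The arm

A 6-joint arm with a two-finger parallel gripper is mounted at the origin on the work surface. World frame = base frame: x ahead of the robot, y to its left, z up, the work surface at z = 0. Lengths are in m, angles in degrees, forces in N, time in s.
With the tool pointing down it reaches from about 0.3 to 0.75 m from the base axis. Payload 8.5 kg.
Tool frame: the origin (TCP) lies between the finger pads; the fingertips stand 25 mm ahead of it and the grasp point (between the pads) lies 6 mm ahead of it; x points along the fingers, y is the direction in which the jaws open and shut, and the axes are right-handed (so a half turn about x gives the same grasp; the last joint's range is limited). The gripper opens to 85 mm and grips with 20 to 120 N. Pads are 22 mm wide; open, the fingers measure 114 mm over their backs; the gripper's body (76 mm by 85 mm) begins 54 mm behind the grasp point. The pads swing forward as they close: fully open they stand 13 mm farther back than shut.
Start: joints at [-84.299, 21.807, 74.336, -0, 83.858, -12.336], TCP at [0.17, -0.523, 0.256] pointing down, gripper open.
Joint ranges: [-178.18, 178.18], [-50.72, 133.34], [12.68, 142.11], [-81.47, 261.47], [9.98, 163.14], [-165.26, 165.26]. Speed limits (degrees/s): [136.94, 136.94, 180, 180, 180, 180].

### API

Orientations are given as a 3x3 rotation matrix whose columns are the frame's x, y, z axes.
In Python, from rig import sensors, get_image, workorder gives the robot as it stands.
- The arm moves only by the tool arm_command, never from a script. Its argument "plan" is a list that holds one entry, the list of rows, each a list of 6 numbers: the shift along the tool's x, y, z in units of 25 mm (1.0 is 25 mm), then the turn, a rotation vector about the tool's x, y, z in units of 6 degrees (1.0 is 6 degrees). In form: [[[dx, dy, dz, ax, ay, az], ...]]. A call has 1 to 10 rows; each row is the pose to reach, as a shift and turn from the pose commanded when the call began, along the tool's axes at that moment; what a row does not reach only later rows make up. A row lasts 1/10 s, in which the tool goes at most 50 mm and 8.59 degrees, less where a joint would pass 70% of its speed; a pose out of reach is approached as far as the arm can. A call with a gripper value outside its range is refused whole. "jaw" is the closure, from 0 (fully open) to 1 (shut), set as the call begins (left out, the last holds). The fingers move at their own pace and stop on an object; "newtons" is the grip in N (left out, the last holds). Time passes only in rows, so rows that repeat a pose let the fingers close. It gives the time, the measured TCP pose, the force and the opening at its end, in the units of the state.
- sensors.observe(): the state, without advancing time (a new reading comes with each control period).
- get_image(name): name is "scene" or "side" or "wrist"; returns a dict with "img" (480x640x3 uint8, red, green, blue), "fx", "fy", "cx", "cy" (pixels), "dist" ([k1, k2, p1, p2, k3] as OpenCV has them; the pictures are not rectified), "T" (4x4, takes a point from camera to world coordinates). Camera axes: x right, y up, looking along -z (the intrinsics and any distortion apply to the point x, -y, -z); pixel columns grow to the right and rows downward; lengths in m; the calibration is good to about 2 mm. A picture is of the moment at which its call begins. There is no depth.
- workorder.close_job(): hands the job in, once; it reports no verdict.
The state is a dict: "time_s": time; "q": joint angles; "qvel": joint speeds; "joint_efforts": joint torques, N m; "position": TCP position; "tool_rot": TCP orientation; "ft_force": force on the tool from outside, world axes, zero at the start; "wrist_torque": the same for the moment, N m; "grip_width": finger opening in m.
Only numpy, scipy, OpenCV 4.12 (cv2) and the standard library are available. Lean on these libraries where they do the work, as an engineer would, in place of code of your own. Each camera call takes 0.05 s, during which the arm holds its last target. There are 200 camera calls.

## Working session

There is one attempt and no reset: what is moved stays moved. The work goes in short steps, Python scripts to look and compute and a tool call to move; the robot and the scene stay as the last step left them, time stands still between calls to the robot, and variables do not carry over. Pictures are saved under pics/ and viewed, about 8 in all and at most 12, crops included, and the job is handed in when it is done.

Besides the shell and the picture viewer there is one more tool, called after ">>>" as name([rows], argument=value, ...), one row to a line, values as JSON. arm_command: Moves the arm, as the interface text tells. Its arguments: {"type":"object","properties":{"plan":{"type":"array","items":{"type":"array","items":{"type":"array","items":{"type":"number"}}}},"jaw":{"type":"number"},"newtons":{"type":"number"}},"required":["plan"]}

```bash
mkdir -p pics; cat > h.py <<'E'
import numpy as np, cv2
from rig import sensors, get_image, workorder
def cam(n):
    c=get_image(n); c['K']=np.array([[c['fx'],0,c['cx']],[0,c['fy'],c['cy']],[0,0,1.]]); return c
def px2w(c,uv,z):
    p=cv2.undistortPoints(np.array(uv,float).reshape(-1,1,2),c['K'],np.array(c['dist'],float)).reshape(-1,2)
    d=np.c_[p[:,0],-p[:,1],-np.ones(len(p))]@c['T'][:3,:3].T; o=c['T'][:3,3]
    return o+d*((z-o[2])/d[:,2])[:,None]
def w2px(c,P):
    q=(np.array(P,float)-c['T'][:3,3])@c['T'][:3,:3]*[1,-1,-1]
    return cv2.projectPoints(q,np.zeros(3),np.zeros(3),c['K'],np.array(c['dist'],float))[0].reshape(-1,2)
def save(c,f): cv2.imwrite('pics/'+f,c['img'][:,:,::-1])
E
python3 - <<'E'
from h import *
for n in ('scene','side'):
    c=cam(n); save(c,n+'0.png'); print(n,c['T'].round(3).tolist(),c['fx'])
s=sensors.observe(); print(s['position'],s['tool_rot'],s['time_s'])
E
```

```text
scene [[0.517, -0.561, 0.647, 1.215], [0.856, 0.355, -0.376, -0.348], [-0.019, 0.748, 0.664, 0.697], [0.0, 0.0, 0.0, 1.0]] 437.18536766205773
side [[0.952, 0.171, -0.252, 0.231], [-0.305, 0.557, -0.773, -1.191], [0.008, 0.813, 0.582, 0.967], [0.0, 0.0, 0.0, 1.0]] 596.1127204033139
[ 0.17027079 -0.5227384   0.25577736] [[-1.13628346e-04  3.09626761e-01 -9.50858168e-01]
 [ 1.31257718e-03 -9.50857309e-01 -3.09626638e-01]
 [-9.99999132e-01 -1.28325710e-03 -2.98364678e-04]] 0.1
```

View pics/scene0.png

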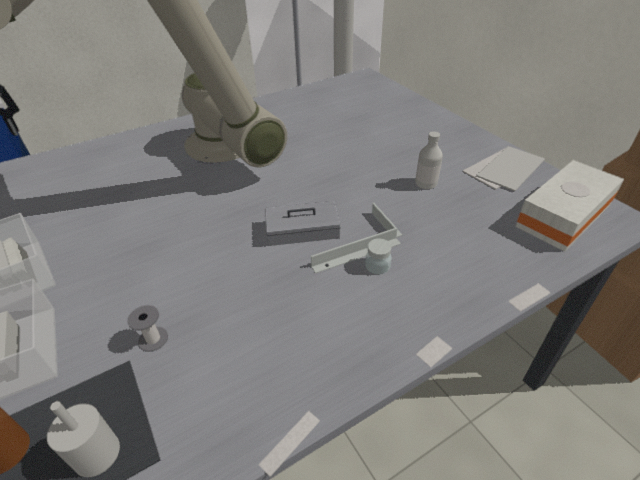

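View pics/side0.png

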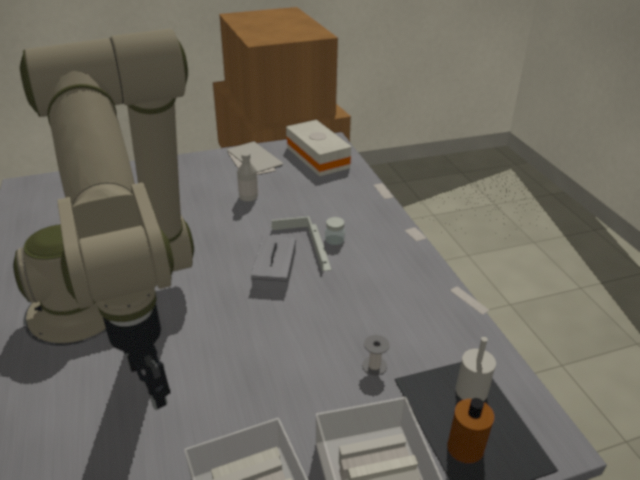

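Scene: box at about (302,222), bracket (312-400, 205-270), jar at (378,257), spool at (148,330), bottle at (429,165). I'll zoom in on the box and bracket.

```bash
python3 - <<'E'
import cv2
a=cv2.imread('pics/scene0.png')[185:285,250:410]; cv2.imwrite('pics/sc0z.png',cv2.resize(a,None,fx=5,fy=5,interpolation=cv2.INTER_CUBIC))
a=cv2.imread('pics/side0.png')[200:300,235:355]; cv2.imwrite('pics/si0z.png',cv2.resize(a,None,fx=6,fy=6,interpolation=cv2.INTER_CUBIC))
E
```

```text
(no output)
```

View pics/sc0z.png

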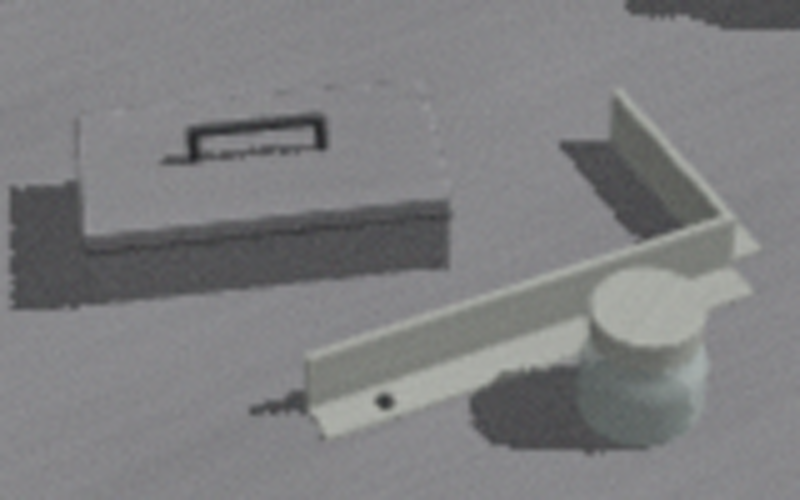

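View pics/si0z.png

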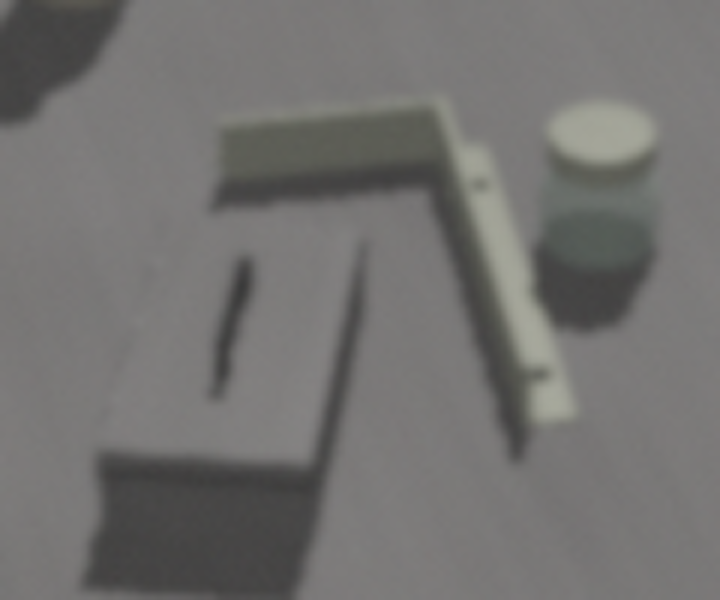

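```bash
cat >> h.py <<'E'
from scipy.optimize import least_squares
def fit(obs,x0):
    # obs: list of (cam, px list, local pts)
    def P(x,l): l=np.array(l,float);c,s=np.cos(x[2]),np.sin(x[2]); return np.c_[x[0]+c*l[:,0]-s*l[:,1],x[1]+s*l[:,0]+c*l[:,1],l[:,2]]
    f=lambda x:np.concatenate([(w2px(c,P(x,l))-np.array(u)).ravel() for c,u,l in obs])
    r=least_squares(f,x0,loss='soft_l1'); return r.x,r.fun.reshape(-1,2)
def rel(b,k):
    c,s=np.cos(k[2]),np.sin(k[2]); d=b[:2]-k[:2]; return np.array([c*d[0]+s*d[1],-s*d[0]+c*d[1]])*1000,np.degrees(b[2]-k[2])
def topx(l,z,o): return np.array(l,float)/z+o-0.0
E
python3 - <<'E'
from h import *
S,D=cam('scene'),cam('side')
s=lambda l:topx(l,5,[250,185]); d=lambda l:topx(l,6,[235,200])
a,b,h=.045,.085,.045
for c,l in ((S,s([(80,118),(420,85),(450,202),(85,240)])),(D,d([(98,458),(318,468),(365,235)]))): print(px2w(c,l,.045).round(3).tolist())
for c,l in ((S,s([(308,355),(725,213),(617,92)])),(D,d([(515,395),(435,107),(222,130)]))): print(px2w(c,l,.032).round(3).tolist())
B=fit([(S,s([(80,118),(450,202),(85,240)]),[(-a,-b,h),(a,b,h),(a,-b,h)]),(D,d([(98,458),(318,468),(365,235)]),[(-a,-b,h),(a,-b,h),(a,b,h)])],[.45,-.05,0])
K=fit([(S,s([(312,353),(722,212),(615,92)]),[(.002,-.212,.032),(.002,.002,.032),(-.105,.002,.032)]),(D,d([(516,395),(442,100),(221,127)]),[(0.002,-.212,.032),(.002,.002,.032),(-.105,.002,.032)])],[.55,0,0])
for r in (B,K): print(r[0].round(4),r[1].round(1).tolist())
print(rel(B[0],K[0]))
for n,c,u,z in (('jarlid',S,[(250+648/5,185+305/5)],.06),('bottle',S,[(427,186)],0),('spool',S,[(144,318)],.068)): print(n,px2w(c,u,z).round(3))
np.save('K',K[0]);np.save('B',B[0])
E
```

```text
[[0.43, -0.047, 0.045], [0.496, 0.105, 0.045], [0.577, 0.07, 0.045], [0.511, -0.084, 0.045]]
[[0.427, -0.056, 0.045], [0.512, -0.089, 0.045], [0.575, 0.064, 0.045]]
[[0.617, -0.029, 0.032], [0.639, 0.181, 0.032], [0.539, 0.193, 0.032]]
[[0.609, -0.051, 0.032], [0.641, 0.173, 0.032], [0.539, 0.183, 0.032]]
[ 0.5031  0.0099 -0.402 ] [[-1.6, 0.3], [0.4, -0.0], [-0.9, 0.3], [-0.0, -1.4], [-0.5, -0.7], [0.2, -1.6]]
[ 0.6417  0.1761 -0.1365] [[-3.4, 0.6], [0.6, 1.8], [-0.1, 0.0], [0.2, -4.2], [-0.6, 0.1], [-1.0, -1.1]]
(array([-114.68217474, -183.43697481]), np.float64(-15.211787286509328))
jarlid [[0.693 0.095 0.06 ]]
bottle [[0.522 0.387 0.   ]]
spool [[ 0.626 -0.38   0.068]]
```

```bash
cat >> h.py <<'E'
from scipy.spatial.transform import Rotation as Ro
def go(xb,yb,z,mode):
    """units to reach bracket-frame point (m); mode 'side': jaws along bracket y, 'end': jaws along bracket x"""
    K=np.load('K.npy'); c,s=np.cos(K[2]),np.sin(K[2])
    P=np.array([K[0]+c*xb-s*yb,K[1]+s*xb+c*yb,z]); o=sensors.observe(); R=np.array(o['tool_rot'])
    y=np.array([s,-c,0]) if mode=='side' else np.array([c,s,0])
    T=np.c_[[0,0,-1],y,np.cross([0,0,-1],y)]
    print('units',(R.T@(P-o['position'])/.025).round(2),(np.degrees(Ro.from_matrix(R.T@T).as_rotvec())/6).round(2),'world',P.round(3))
def where():
    K=np.load('K.npy'); o=sensors.observe(); print('t',o['time_s'],'brk mm',rel(np.r_[o['position'][:2],0],K)[0].round(1),'z',round(o['position'][2],4),'F',np.round(o['ft_force'],1),'w',o['grip_width'])
E
python3 - <<'E'
from h import *
S,D=cam('scene'),cam('side')
s=lambda l:topx(l,5,[250,185]); d=lambda l:topx(l,6,[235,200])
K=fit([(S,s([(308,355),(725,214),(617,90)]),[(.002,-.212,.032),(.002,.002,.032),(-.105,.002,.032)]),(D,d([(442,100),(221,127)]),[(.002,.002,.032),(-.105,.002,.032)])],[.64,.17,-.1])
print(K[0],K[1].round(1).tolist()); np.save('K',K[0]); print(rel(np.load('B.npy'),K[0]))
go(-.225,-.19,.15,'side'); where()
E
```

```text
[ 0.64198867  0.17855546 -0.12128727] [[-1.0, 0.7], [1.0, 1.1], [-0.1, 0.3], [-0.8, -0.4], [-1.1, -1.3]]
(array([-117.42620499, -184.18291358]), np.float64(-16.08615951508482))
units [  4.26 -17.75 -15.26] [ 4.16 -0.    0.  ] world [0.396 0.017 0.15 ]
t 0.3 brk mm [-383.4 -753.4] z 0.2561 F [ 0.3 -0.6 -0. ] w 0.08546661293003317
```

>>> arm_command([
  [[2,-9,-7.6,2,0,0],[4.26,-17.75,-15.26,4.16,0,0],[4.26,-17.75,-15.26,4.16,0,0],[4.26,-17.75,-15.26,4.16,0,0],[4.26,-17.75,-15.26,4.16,0,0],[4.26,-17.75,-15.26,4.16,0,0],[4.26,-17.75,-15.26,4.16,0,0],[4.26,-17.75,-15.26,4.16,0,0],[4.26,-17.75,-15.26,4.16,0,0],[4.26,-17.75,-15.26,4.16,0,0]],
], jaw=0)

```text
time_s: 1.3
position: [0.3601, -0.0671, 0.1669]
tool_rot: [[0.001, -0.121, -0.993], [-0.001, -0.993, 0.121], [-1.0, 0.0, -0.001]]
ft_force: [0.7, -0.5, 1.2]
grip_width: 0.0853
```

```bash
python3 -c "
from h import *
where();go(-.225,-.19,.033,'side')"
```

```text
t 1.3 brk mm [-250.1 -278. ] z 0.1669 F [ 0.7 -0.5  1.2] w 0.08525212323512589
units [ 5.35 -3.52 -1.  ] [-0.   -0.01 -0.  ] world [0.396 0.017 0.033]
```

>>> arm_command([
  [[0,0,0,0,0,0],[0,0,0,0,0,0],[0,0,0,0,0,0]],
])

```text
time_s: 1.6
position: [0.3597, -0.0699, 0.1671]
tool_rot: [[0.0, -0.122, -0.993], [-0.0, -0.993, 0.122], [-1.0, 0.0, -0.001]]
ft_force: [0.1, 0.3, -0.9]
grip_width: 0.0854
```

```bash
python3 -c "
from h import *
where();go(-.225,-.19,.033,'side')
c=cam('wrist');save(c,'w1.png');print(c['T'].round(2).tolist())"
```

```text
t 1.6 brk mm [-250.1 -280.8] z 0.1671 F [ 0.1  0.3 -0.9] w 0.0853501431386752
units [ 5.36 -3.63 -1.  ] [-0.01 -0.01 -0.  ] world [0.396 0.017 0.033]
[[-0.12, 0.95, 0.29, 0.43], [-0.99, -0.12, -0.04, -0.08], [0.0, -0.29, 0.96, 0.28], [0.0, 0.0, 0.0, 1.0]]
```

View pics/w1.png

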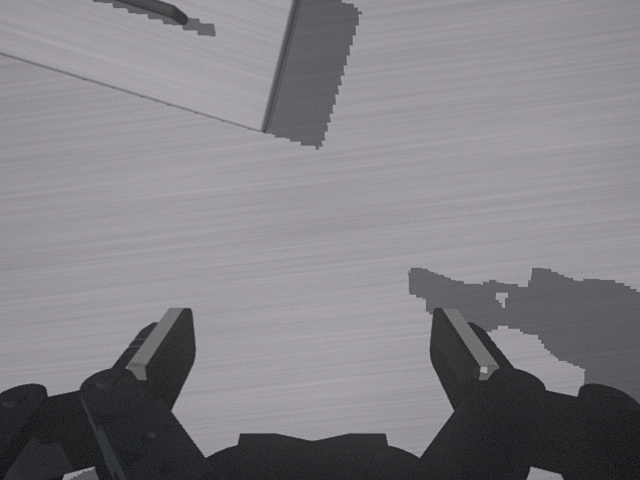

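The wrist view shows the box's near corner at (264,132), clear ground before the fingers.

>>> arm_command([
  [[0,-3.6,-1,0,0,0],[0,-3.6,-1,0,0,0],[0,-3.6,-1,0,0,0],[2,-3.6,-1,0,0,0],[4,-3.6,-1,0,0,0],[5.35,-3.6,-1,0,0,0],[5.35,-3.6,-1,0,0,0],[5.35,-3.6,-1,0,0,0],[5.35,-3.6,-1,0,0,0]],
])

```text
time_s: 2.55
position: [0.3963, 0.0165, 0.0348]
tool_rot: [[0.003, -0.122, -0.993], [-0.001, -0.993, 0.122], [-1.0, 0.0, -0.003]]
ft_force: [-0.7, -0.0, 0.7]
grip_width: 0.0855
```

```bash
python3 -c "
from h import *
where();go(-.19,-.19,.03,'side')
c=cam('wrist');save(c,'w2.png')
S=cam('side');a=cv2.resize(S['img'][190:330,180:380,::-1],None,fx=4,fy=4,interpolation=cv2.INTER_CUBIC);cv2.imwrite('pics/s2.png',a)"
```

```text
t 2.55 brk mm [-224.3 -190.6] z 0.0348 F [-0.7 -0.   0.7] w 0.0854833770747462
units [ 0.2  -0.03 -1.37] [-0.01 -0.03 -0.  ] world [0.43  0.013 0.03 ]
```

View pics/s2.png

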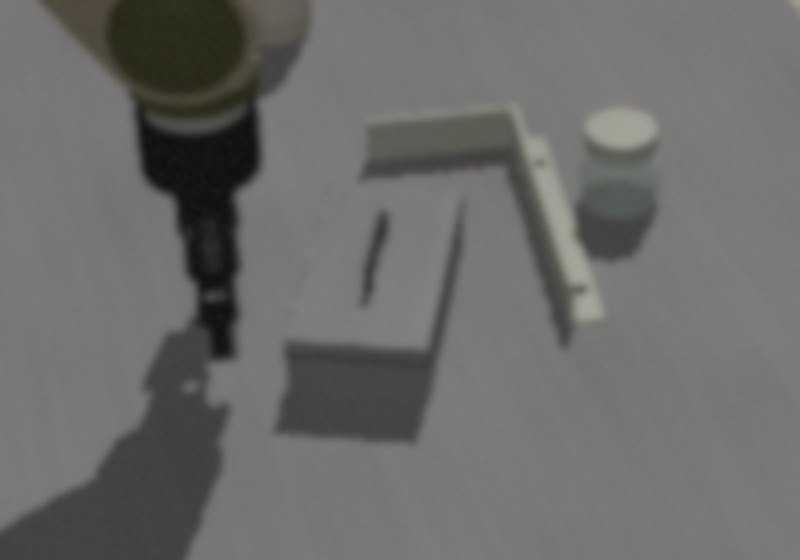

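>>> arm_command([
  [[0.2,0,-0.3,0,0,0],[0.2,0,-0.6,0,0,0],[0.2,0,-0.9,0,0,0],[0.2,0,-1.1,0,0,0],[0.2,0,-1.3,0,0,0],[0.2,0,-1.5,0,0,0],[0.2,0,-1.7,0,0,0],[0.2,0,-1.9,0,0,0],[0.2,0,-2.1,0,0,0],[0.2,0,-2.3,0,0,0]],
])

```text
time_s: 3.65
position: [0.4528, 0.0104, 0.0281]
tool_rot: [[-0.0, -0.121, -0.993], [0.0, -0.993, 0.121], [-1.0, -0.0, 0.0]]
ft_force: [-1.8, -1.9, -0.1]
grip_width: 0.0855
```

>>> arm_command([
  [[0,0,-0.2,0,0,0],[0,0,-0.4,0,0,0],[0,0,-0.6,0,0,0],[0,0,-0.8,0,0,0],[0,0,-1.0,0,0,0],[0,0,-1.2,0,0,0],[0,0,-1.3,0,0,0],[0,0,-1.3,0,0,0]],
])

```text
time_s: 4.45
position: [0.4853, 0.0065, 0.0282]
tool_rot: [[0.001, -0.12, -0.993], [-0.0, -0.993, 0.12], [-1.0, 0.0, -0.001]]
ft_force: [-0.8, -0.3, 0.1]
grip_width: 0.0854
```

```bash
python3 -c "
from h import *
where()
S=cam('side');a=cv2.resize(S['img'][190:330,180:380,::-1],None,fx=4,fy=4,interpolation=cv2.INTER_CUBIC);cv2.imwrite('pics/s3.png',a)"
```

```text
t 4.45 brk mm [-134.7 -189.8] z 0.0282 F [-0.8 -0.3  0.1] w 0.08544279198960314
```

View pics/s3.png

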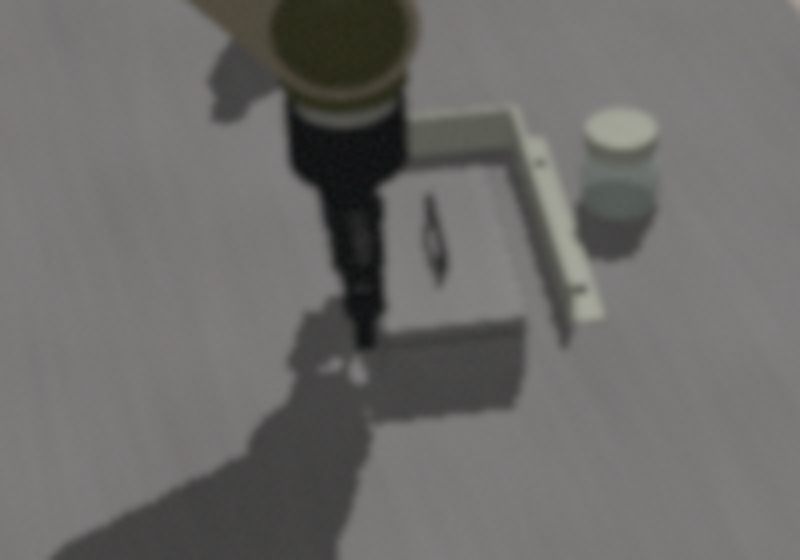

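```bash
python3 -c "
from h import *
D=cam('side');u=topx([(523,320),(507,167),(384,334)],4,[180,190]);K=np.load('K.npy')
for p in px2w(D,u,.045): print(rel(np.r_[p[:2],0],K)[0].round(1))
for p in px2w(D,topx([(568,320),(517,108),(570,345)],4,[180,190]),.032): print('w',rel(np.r_[p[:2],0],K)[0].round(1))
"
```

```text
[ -36.6 -260. ]
[-17.7 -93. ]
[-123.6 -258.6]
w [  -5.7 -248.9]
w [ 5.2 -2.5]
w [  -9.3 -273.8]
```

>>> arm_command([
  [[0,0,-0.2,0,0,0],[0,0,-0.4,0,0,0],[0,0,-0.6,0,0,0],[0,0,-0.75,0,0,0],[0,0,-0.9,0,0,0],[0,0,-1.0,0,0,0],[0,0,-1.1,0,0,0],[0,0,-1.15,0,0,0]],
])

```text
time_s: 5.35
position: [0.5134, 0.0031, 0.0282]
tool_rot: [[0.0, -0.121, -0.993], [-0.0, -0.993, 0.121], [-1.0, -0.0, -0.0]]
ft_force: [-4.3, 0.3, 3.6]
grip_width: 0.0855
```

>>> arm_command([
  [[0,0,0.2,0,0,0],[0,0,0.6,0,0,0],[0,0,1.2,0,0,0],[-2,0,2,0,0,0],[-4,0,2,0,0,0],[-4,0,2,0,0,0],[-4,0,2,0,0,0]],
])

```text
time_s: 6.05
position: [0.4636, 0.0091, 0.1292]
tool_rot: [[0.003, -0.121, -0.993], [-0.001, -0.993, 0.121], [-1.0, 0.0, -0.003]]
ft_force: [-0.3, 1.2, 0.3]
grip_width: 0.0853
```

```bash
python3 -c "
from h import *
where();go(-.05,-.33,.13,'end')
for n,(y,x) in (('side',(190,220)),('scene',(180,250))):
  S=cam(n);a=cv2.resize(S['img'][y:y+100,x:x+160,::-1],None,fx=5,fy=5,interpolation=cv2.INTER_CUBIC);cv2.imwrite('pics/%s4.png'%n,a)"
```

```text
t 6.05 brk mm [-156.6 -189.8] z 0.1292 F [-0.3  1.2  0.3] w 0.08525721280627864
units [-0.02  5.61 -4.26] [-15.    -0.02  -0.03] world [ 0.552 -0.143  0.13 ]
```

View pics/scene4.png

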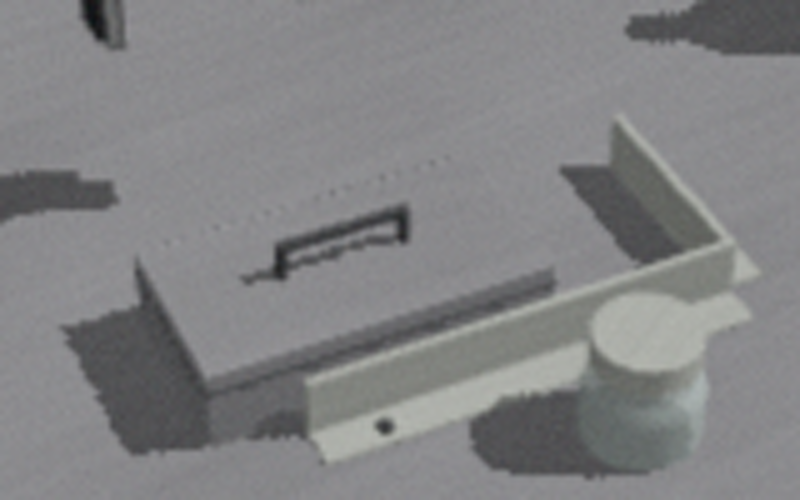

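```bash
python3 -c "
from h import *
S=cam('scene');s=lambda l:topx(l,5,[250,180]);a,b,h=.045,.085,.045;K=np.load('K.npy')
B=fit([(S,s([(137,258),(208,378),(553,268)]),[(-a,-b,h),(a,-b,h),(a,b,h)])],[.56,.05,-.1])
K2=fit([(S,s([(308,380),(725,239),(617,115)]),[(.002,-.212,.032),(.002,.002,.032),(-.105,.002,.032)])],K)
print(B[0],B[1].round(1).tolist(),K2[0],K);print(rel(B[0],K),rel(B[0],K2[0]))"
```

```text
[ 0.57189094  0.0172662  -0.11612571] [[-0.6, -0.5], [-0.3, 0.6], [1.3, -0.3]] [ 0.63934565  0.18072428 -0.113684  ] [ 0.64198867  0.17855546 -0.12128727]
(array([ -50.06836672, -168.5855163 ]), np.float64(0.295735923590258)) (array([ -48.4767127 , -170.05496691]), np.float64(-0.13989950459553122))
```

>>> arm_command([
  [[0,1,-0.8,-1.4,0,0],[0,2,-1.6,-2.8,0,0],[0,3,-2.4,-4.2,0,0],[0,4,-3.2,-5.6,0,0],[0,4.8,-4.26,-7,0,0],[0,4.8,-4.26,-8.4,0,0],[0,4.8,-4.26,-9.8,0,0],[0,4.8,-4.26,-11.2,0,0],[0,4.8,-4.26,-12.6,0,0],[0,4.8,-4.26,-14,0,0]],
], jaw=0.5)

```text
time_s: 7.2
position: [0.5544, -0.1227, 0.1263]
tool_rot: [[-0.003, 0.976, -0.218], [0.001, -0.218, -0.976], [-1.0, -0.003, -0.001]]
ft_force: [0.5, -0.4, 0.3]
grip_width: 0.0425
```

>>> arm_command([
  [[0,0,0,-1,0,0],[0,0,0,-1,0,0],[0,0,0,-1,0,0]],
])

```text
time_s: 7.5
position: [0.5546, -0.1227, 0.127]
tool_rot: [[-0.002, 0.992, -0.123], [0.001, -0.123, -0.992], [-1.0, -0.002, -0.001]]
ft_force: [0.6, 0.8, 0.1]
grip_width: 0.0426
```

```bash
python3 -c "
from h import *
where();go(-.05,-.31,.033,'end')"
```

```text
t 7.5 brk mm [ -50.3 -309.7] z 0.127 F [0.6 0.8 0.1] w 0.04264768247273115
units [3.76 0.02 0.02] [-0.02 -0.01  0.02] world [ 0.555 -0.123  0.033]
```

>>> arm_command([
  [[1.5,0,0,0,0,0],[3,0,0,0,0,0],[3.75,0,0,0,0,0],[3.75,0,0,0,0,0],[3.75,0,-0.4,0,0,0],[3.75,0,-0.8,0,0,0],[3.75,0,-1.2,0,0,0],[3.75,0,-1.4,0,0,0],[3.75,0,-1.6,0,0,0],[3.75,0,-1.8,0,0,0]],
])

```text
time_s: 8.5
position: [0.5605, -0.0779, 0.0347]
tool_rot: [[0.001, 0.993, -0.12], [-0.001, -0.12, -0.993], [-1.0, 0.001, 0.001]]
ft_force: [-0.4, -4.3, 1.0]
grip_width: 0.0425
```

>>> arm_command([
  [[0,0,-0.2,0,0,0],[0,0,-0.4,0,0,0],[0,0,-0.6,0,0,0],[0,0,-0.8,0,0,0],[0,0,-1,0,0,0],[0,0,-1.2,0,0,0],[0,0,-1.4,0,0,0],[0,0,-1.6,0,0,0],[0,0,-1.8,0,0,0],[0,0,-2,0,0,0]],
])

```text
time_s: 9.5
position: [0.5665, -0.0285, 0.0347]
tool_rot: [[0.001, 0.993, -0.121], [-0.001, -0.121, -0.993], [-1.0, 0.001, 0.001]]
ft_force: [-0.5, -5.1, 3.3]
grip_width: 0.0431
```

>>> arm_command([
  [[0,0,-0.2,0,0,0],[0,0,-0.4,0,0,0],[0,0,-0.6,0,0,0],[0,0,-0.8,0,0,0],[0,0,-0.9,0,0,0],[0,0,-0.9,0,0,0]],
])

```text
time_s: 10.1
position: [0.5689, -0.0056, 0.0343]
tool_rot: [[-0.0, 0.993, -0.12], [0.001, -0.12, -0.993], [-1.0, -0.0, -0.001]]
ft_force: [0.1, -0.4, 0.0]
grip_width: 0.0426
```

```bash
python3 -c "
from h import *
where()"
```

```text
t 10.1 brk mm [ -50.2 -191.7] z 0.0343 F [ 0.1 -0.4  0. ] w 0.042586089386831394
```

>>> arm_command([
  [[0,0,-0.08,0,0,0],[0,0,-0.16,0,0,0],[0,0,-0.24,0,0,0]],
])

```text
time_s: 10.4
position: [0.5696, -0.0001, 0.0343]
tool_rot: [[-0.0, 0.993, -0.121], [0.0, -0.121, -0.993], [-1.0, -0.0, -0.0]]
ft_force: [-0.8, -3.3, 1.3]
grip_width: 0.0426
```

>>> arm_command([
  [[0,0,-0.05,0,0,0],[0,0,-0.1,0,0,0]],
])

```text
time_s: 10.6
position: [0.5699, 0.0024, 0.0343]
tool_rot: [[-0.0, 0.993, -0.121], [0.0, -0.121, -0.993], [-1.0, -0.0, -0.0]]
ft_force: [-0.2, -2.5, 0.3]
grip_width: 0.0427
```

>>> arm_command([
  [[0,0,-0.04,0,0,0],[0,0,-0.08,0,0,0]],
])

```text
time_s: 10.8
position: [0.5702, 0.0044, 0.0343]
tool_rot: [[-0.0, 0.993, -0.121], [0.0, -0.121, -0.993], [-1.0, -0.0, -0.0]]
ft_force: [-1.4, -1.7, 0.2]
grip_width: 0.0427
```

>>> arm_command([
  [[0,0,-0.04,0,0,0],[0,0,-0.08,0,0,0]],
])

```text
time_s: 11.0
position: [0.5707, 0.005, 0.0344]
tool_rot: [[0.0, 0.993, -0.12], [-0.003, -0.12, -0.993], [-1.0, 0.001, 0.002]]
ft_force: [-0.0, -14.8, -1.2]
grip_width: 0.0425
```

>>> arm_command([
  [[0,0,-0.04,0,0,0],[0,0,-0.06,0,0,0]],
])

```text
time_s: 11.2
position: [0.5708, 0.0051, 0.0344]
tool_rot: [[-0.0, 0.993, -0.119], [-0.005, -0.119, -0.993], [-1.0, 0.0, 0.005]]
ft_force: [-2.9, -21.2, -0.4]
grip_width: 0.0428
```

>>> arm_command([
  [[0,0,0.3,0,0,0],[0,0,1,0,0,0],[-2,0,1.5,0,0,0],[-4,0,1.5,0,0,0],[-4.8,0,1.5,0,0,0],[-4.8,0,1.5,0,0,0],[-4.8,0,1.5,0,0,0],[-4.8,0,1.5,0,0,0]],
], jaw=0.5)

```text
time_s: 12.0
position: [0.5655, -0.0292, 0.1529]
tool_rot: [[-0.003, 0.993, -0.12], [0.001, -0.12, -0.993], [-1.0, -0.003, -0.001]]
ft_force: [-0.8, 0.3, 0.3]
grip_width: 0.0428
```

```bash
python3 -c "
from h import *
where();go(-.15,-.09,.15,'side')"
```

```text
t 12.0 brk mm [ -50.8 -215.4] z 0.1529 F [-0.8  0.3  0.3] w 0.04279030107110782
units [ 0.13 -3.97 -5.02] [15.01  0.02  0.03] world [0.482 0.107 0.15 ]
```

>>> arm_command([
  [[0,-1,0,1.4,0,0],[0,-2,0,2.8,0,0],[0,-3,-1,4.2,0,0],[0,-4,-2,5.6,0,0],[0,-4,-3,7,0,0],[0,-4,-4,8.4,0,0],[0,-4,-5,9.8,0,0],[0,-4,-5,11.2,0,0],[0,-4,-5,12.6,0,0],[0,-4,-5,14,0,0]],
], jaw=0)

```text
time_s: 13.0
position: [0.4814, 0.107, 0.153]
tool_rot: [[-0.003, -0.022, -1.0], [0.0, -1.0, 0.022], [-1.0, -0.0, 0.003]]
ft_force: [1.6, -0.5, 0.3]
grip_width: 0.0855
```

>>> arm_command([
  [[0,0,0,1,0,0],[0,0,0,1,0,0],[0,0,0,1,0,0]],
])

```text
time_s: 13.3
position: [0.4817, 0.1067, 0.1536]
tool_rot: [[-0.002, -0.118, -0.993], [0.0, -0.993, 0.118], [-1.0, 0.0, 0.002]]
ft_force: [-0.2, 0.6, 0.7]
grip_width: 0.0852
```

```bash
python3 -c "
from h import *
where();go(-.15,-.09,.03,'side')
S=cam('scene');a=cv2.resize(S['img'][180:280,250:410,::-1],None,fx=5,fy=5,interpolation=cv2.INTER_CUBIC);cv2.imwrite('pics/sc5.png',a)"
```

```text
t 13.3 brk mm [-150.5  -90.8] z 0.1536 F [-0.2  0.6  0.7] w 0.08524256132679285
units [ 4.94 -0.03 -0.03] [ 0.03  0.02 -0.  ] world [0.482 0.107 0.03 ]
```

View pics/sc5.png

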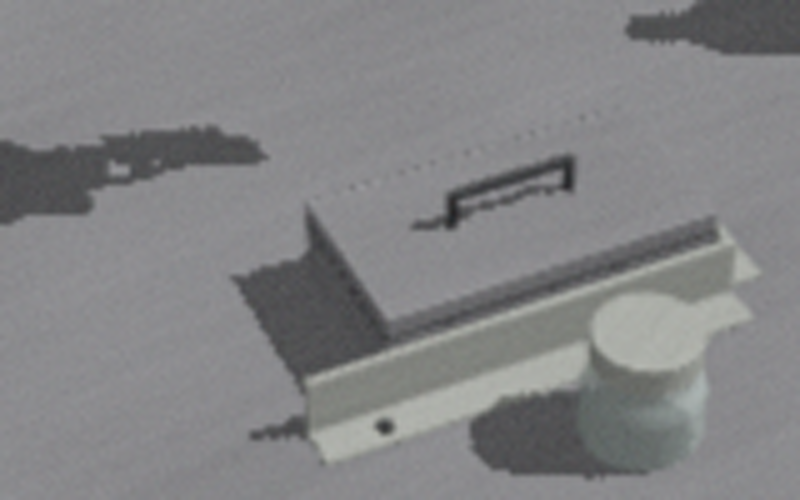

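The box's end is now at the short wall, with a slim gap left along the long wall (lid edge (388,335)–(717,220)).

>>> arm_command([
  [[2,0,0,0,0,0],[4,0,0,0,0,0],[4.9,0,0,0,0,0],[4.9,0,-0.3,0,0,0],[4.9,0,-0.6,0,0,0],[4.9,0,-0.9,0,0,0],[4.9,0,-1.2,0,0,0],[4.9,0,-1.4,0,0,0],[4.9,0,-1.6,0,0,0],[4.9,0,-1.7,0,0,0]],
])

```text
time_s: 14.35
position: [0.5247, 0.1014, 0.0322]
tool_rot: [[0.001, -0.121, -0.993], [-0.0, -0.993, 0.121], [-1.0, -0.0, -0.001]]
ft_force: [0.6, 0.5, 0.3]
grip_width: 0.0855
```

>>> arm_command([
  [[0,0,-0.05,0,0,0],[0,0,-0.1,0,0,0],[0,0,-0.15,0,0,0]],
])

```text
time_s: 14.65
position: [0.5262, 0.1013, 0.0318]
tool_rot: [[-0.004, -0.12, -0.993], [0.0, -0.993, 0.12], [-1.0, 0.0, 0.004]]
ft_force: [-5.5, 0.3, 3.4]
grip_width: 0.0855
```

>>> arm_command([
  [[0,0,-0.04,0,0,0],[0,0,-0.08,0,0,0]],
])

```text
time_s: 14.85
position: [0.529, 0.1009, 0.0318]
tool_rot: [[-0.002, -0.12, -0.993], [0.0, -0.993, 0.12], [-1.0, 0.0, 0.002]]
ft_force: [-3.1, 0.2, 1.2]
grip_width: 0.0853
```

>>> arm_command([
  [[0,0,-0.04,0,0,0],[0,0,-0.08,0,0,0]],
])

```text
time_s: 15.05
position: [0.5317, 0.1006, 0.0318]
tool_rot: [[-0.001, -0.12, -0.993], [-0.0, -0.993, 0.12], [-1.0, 0.0, 0.001]]
ft_force: [-7.8, -0.8, 3.2]
grip_width: 0.085
```

>>> arm_command([
  [[0,0,-0.04,0,0,0],[0,0,-0.06,0,0,0]],
])

```text
time_s: 15.25
position: [0.5317, 0.1005, 0.0318]
tool_rot: [[-0.004, -0.12, -0.993], [0.0, -0.993, 0.12], [-1.0, 0.0, 0.004]]
ft_force: [-12.2, 0.0, 8.4]
grip_width: 0.0856
```

>>> arm_command([
  [[0,0,-0.04,0,0,0],[0,0,-0.06,0,0,0],[0,0,-0.06,0,0,0]],
])

```text
time_s: 15.55
position: [0.5317, 0.1005, 0.0318]
tool_rot: [[-0.008, -0.12, -0.993], [0.0, -0.993, 0.12], [-1.0, 0.001, 0.008]]
ft_force: [-17.5, -0.1, 12.6]
grip_width: 0.0857
```

>>> arm_command([
  [[0,0,0.2,0,0,0],[0,0,0.5,0,0,0],[0,0,1,0,0,0],[0,0,1.5,0,0,0],[-2,0,2,0,0,0],[-4,0,2,0,0,0],[-4.8,0,2,0,0,0],[-4.8,0,2,0,0,0],[-4.8,0,2,0,0,0]],
])

```text
time_s: 16.45
position: [0.4851, 0.1062, 0.1515]
tool_rot: [[0.001, -0.121, -0.993], [-0.0, -0.993, 0.121], [-1.0, -0.0, -0.001]]
ft_force: [-0.2, -0.9, -0.2]
grip_width: 0.0855
```

```bash
python3 -c "
from h import *
where()
S=cam('scene');a=cv2.resize(S['img'][180:280,250:410,::-1],None,fx=5,fy=5,interpolation=cv2.INTER_CUBIC);cv2.imwrite('pics/sc6.png',a)"
```

```text
t 16.45 brk mm [-147.   -90.8] z 0.1515 F [-0.2 -0.9 -0.2] w 0.08547836014855664
```

View pics/sc6.png

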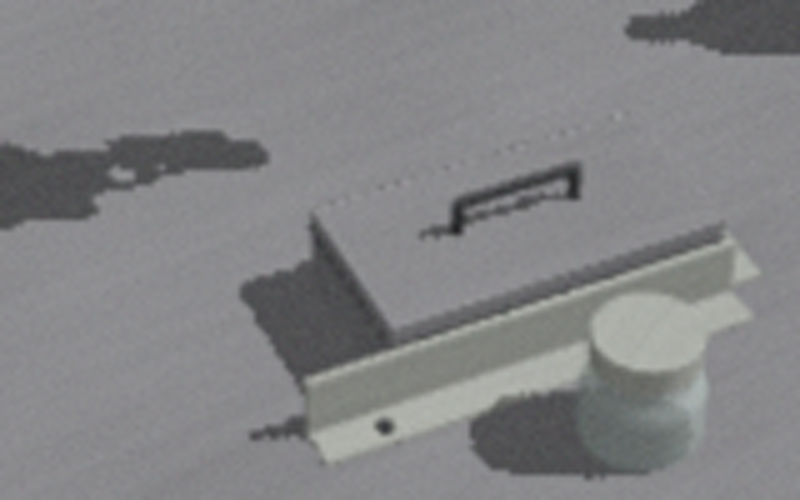

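```bash
python3 -c "
from h import *
S=cam('scene');s=lambda l:topx(l,5,[250,180]);a,b,h=.045,.085,.045;K=np.load('K.npy')
K2=np.array([0.63934565,0.18072428,-0.113684])
B=fit([(S,s([(312,214),(392,336),(725,226)]),[(-a,-b,h),(a,-b,h),(a,b,h)])],[.56,.1,-.1])
print(B[0],B[1].round(1).tolist());print(rel(B[0],K),rel(B[0],K2))
go(-.05,-.23,.15,'end')"
```

```text
[ 0.58990366  0.09873712 -0.11826582] [[-0.5, 0.1], [-0.1, -0.1], [0.7, -0.1]]
(array([-42.04515153, -85.53374135]), np.float64(0.17311643046369854)) (array([-39.82227556, -87.0665908 ]), np.float64(-0.2625190471261944))
units [ 0.01  5.57 -3.89] [-15.     0.02   0.02] world [ 0.565 -0.044  0.15 ]
```

Flush within the measuring error. One light confirming push on the end with shut fingers.

>>> arm_command([
  [[0,1,-0.8,-1.4,0,0],[0,2,-1.6,-2.8,0,0],[0,3,-2.4,-4.2,0,0],[0,4,-3.2,-5.6,0,0],[0,5.2,-3.9,-7,0,0],[0,5.6,-3.9,-8.4,0,0],[0,5.6,-3.9,-9.8,0,0],[0,5.6,-3.9,-11.2,0,0],[0,5.6,-3.9,-12.6,0,0],[0,5.6,-3.9,-14,0,0]],
], jaw=1)

```text
time_s: 17.55
position: [0.5647, -0.0445, 0.1501]
tool_rot: [[-0.003, 0.976, -0.218], [0.001, -0.218, -0.976], [-1.0, -0.003, -0.0]]
ft_force: [0.4, 0.2, -1.3]
grip_width: -0.0001
```

>>> arm_command([
  [[0,0,0,-1,0,0],[0,0,0,-1,0,0],[0,0,0,-1,0,0]],
])

```text
time_s: 17.85
position: [0.5649, -0.0445, 0.1508]
tool_rot: [[-0.002, 0.992, -0.124], [0.001, -0.124, -0.992], [-1.0, -0.002, -0.0]]
ft_force: [-0.1, -0.4, -0.6]
grip_width: -0.0001
```

```bash
python3 -c "
from h import *
where();go(-.05,-.19,.038,'end')"
```

```text
t 17.85 brk mm [ -49.5 -230.8] z 0.1508 F [-0.1 -0.4 -0.6] w -0.0001401758463818669
units [ 4.51 -0.01 -1.63] [-0.02 -0.    0.02] world [ 0.569 -0.004  0.038]
```

>>> arm_command([
  [[2,0,0,0,0,0],[4,0,0,0,0,0],[4.5,0,0,0,0,0],[4.5,0,0,0,0,0],[4.5,0,-0.4,0,0,0],[4.5,0,-0.8,0,0,0],[4.5,0,-1.2,0,0,0],[4.5,0,-1.5,0,0,0],[4.5,0,-1.7,0,0,0],[4.5,0,-1.7,0,0,0]],
])

```text
time_s: 18.85
position: [0.5703, -0.0015, 0.0397]
tool_rot: [[0.0, 0.993, -0.12], [-0.0, -0.12, -0.993], [-1.0, 0.0, -0.0]]
ft_force: [-0.4, -0.8, -0.4]
grip_width: 0.0002
```

>>> arm_command([
  [[0,0,-0.06,0,0,0],[0,0,-0.12,0,0,0]],
])

```text
time_s: 19.05
position: [0.5706, 0.0005, 0.0394]
tool_rot: [[-0.0, 0.993, -0.121], [-0.0, -0.121, -0.993], [-1.0, 0.0, 0.0]]
ft_force: [0.4, 0.3, -0.8]
grip_width: 0.0001
```

>>> arm_command([
  [[0,0,-0.04,0,0,0],[0,0,-0.08,0,0,0]],
])

```text
time_s: 19.25
position: [0.5708, 0.0025, 0.0394]
tool_rot: [[-0.0, 0.993, -0.121], [0.0, -0.121, -0.993], [-1.0, -0.0, -0.0]]
ft_force: [1.2, 0.8, -0.5]
grip_width: -0.0003
```

>>> arm_command([
  [[0,0,-0.04,0,0,0],[0,0,-0.08,0,0,0]],
])

```text
time_s: 19.45
position: [0.5711, 0.0046, 0.0394]
tool_rot: [[-0.0, 0.993, -0.121], [0.0, -0.121, -0.993], [-1.0, -0.0, 0.0]]
ft_force: [-0.4, 0.9, -0.3]
grip_width: -0.0002
```

>>> arm_command([
  [[0,0,-0.04,0,0,0],[0,0,-0.08,0,0,0]],
])

```text
time_s: 19.65
position: [0.5714, 0.005, 0.0394]
tool_rot: [[0.0, 0.993, -0.12], [-0.003, -0.12, -0.993], [-1.0, 0.0, 0.003]]
ft_force: [-3.1, -14.9, -0.1]
grip_width: 0.0
```

Stiff stop at the same position as before: the end is at the wall. Drawing back.

>>> arm_command([
  [[0,0,0.2,0,0,0],[0,0,0.8,0,0,0],[0,0,1.8,0,0,0],[-1.5,0,3,0,0,0],[-3,0,4,0,0,0],[-5,0,5,0,0,0],[-6,0,6,0,0,0],[-6,0,6,0,0,0],[-6,0,6,0,0,0],[-6,0,6,0,0,0]],
])

```text
time_s: 20.65
position: [0.5526, -0.1417, 0.188]
tool_rot: [[-0.002, 0.993, -0.12], [0.002, -0.12, -0.993], [-1.0, -0.003, -0.001]]
ft_force: [-0.3, 0.8, -0.2]
grip_width: 0.0001
```

```bash
python3 -c "
from h import *
where()
S=cam('scene')['img'];f=lambda a,k:cv2.resize(a[:,:,::-1],None,fx=k,fy=k,interpolation=cv2.INTER_CUBIC)
a=f(S[190:270,290:410],5);b=f(S[120:360,120:460],.75)
h=np.zeros((a.shape[0]+b.shape[0],max(a.shape[1],b.shape[1]),3),np.uint8);h[:len(a),:a.shape[1]]=a;h[len(a):,:b.shape[1]]=b;cv2.imwrite('pics/sc7.png',h);print(h.shape)"
```

```text
t 20.65 brk mm [ -50.  -328.8] z 0.188 F [-0.3  0.8 -0.2] w 0.00011917309922316121
(580, 600, 3)
```

View pics/sc7.png

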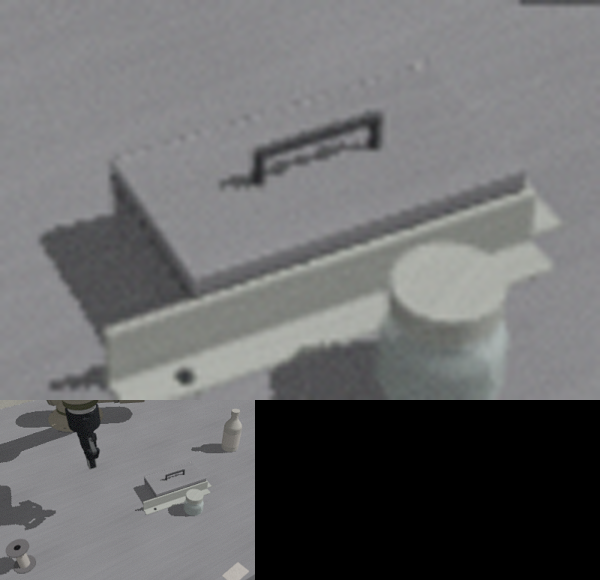

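The box sits parallel along the long wall, with the strip above the wall even from (197,285) to (525,175). The jar, bottle and spool are where they were.

```bash
python3 -c "
from rig import workorder
print(workorder.close_job())"
```

```text
the job is handed in; nothing more can be done
None
```

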